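# Show the plaster plaque to the inspection camera

## Task

Lift the rectangular plaster plaque, the only piece in the drying rack that is not round, out of its slot and hold it up in the air to the inspection camera: right way up, the face with the rosette towards the lens and square to it, the rosette centred on the lens's axis 15 cm in front of the lens. Finish while still holding it there, motionless, for the picture: do not put it down or let go. Leave the round pieces, the jars and the glass where they are, and do not bump the camera or its stand.

Things in the scene. Friction and masses are not known exactly. Their poses are not given: they have to be found in the camera images.
- plaque: The only rectangular piece in the rack: plaster, 70 mm wide, 90 high, 10 thick, 65-125 g, standing on its short edge in one of the four slots (which one varies), top 102 mm above the table. Origin: centre of its underside. z up its height, y along its width, +x out of its front face, the one with the raised rosette. Grip its plain upper 30 mm (z 60-90) across the thickness (x).
- rosette (a point): Centre of the raised rosette (44 mm across, 2 mm high) on the plaque's front face: 34 mm above the plaque's bottom, midway across its width, 5 mm in front of its mid-plane. Axes as the plaque's.
- rack: Wooden drying rack, fixed, 230 x 100 mm. Four slots across it, at x = -78, -26, 26, 78 mm, each 12.5 mm wide between 6 mm slats that rise to 36 mm above the table. Pieces stand in them on the base, 12 mm above the table, their x, y axes as the rack's, front faces to +x, and come out straight up. Origin: centre of its underside; x along the row of slots, y along a slot, z up.
- camera: Inspection camera on a fixed stand: dark plate 260 x 110 x 10 mm on the table, column 205 mm behind the plate's front edge, black camera head looking back over the plate to that edge, 25 degrees downward. Origin: on the table at the middle of the front short edge (the one away from the column); x along the plate to the column, y across, z up.
- lens (a point): Centre of the front lens (barrel 48 mm diameter), 240 mm above the table, 136 mm behind the plate's front edge. The camera looks along this frame's -x, 25 degrees below level; y is level, z up across the view, leaning 25 degrees away from the camera. The head reaches 42 mm above and 32 below the lens axis and 48 mm to each side, from 40 mm behind the lens.
- spot (a point): Where the rosette has to be: in the air on the lens's axis, 150 mm in front of the lens, 177 mm above the table, plumb above the middle of the plate's front edge. Axes as lens: a plaque presented right has its x, y, z along these x, y, z, so its top leans 25 degrees away from the camera.
- round_a: Round plaster disc with a thin raised ring on its front, 80 mm diameter, 10 mm thick, standing on edge in one of the rack's slots (which slot varies); bystander, leave where it is. Origin at its lowest point.
- round_b: Round plaster disc with a thin raised ring on its front, 80 mm diameter, 10 mm thick, standing on edge in one of the rack's slots (which slot varies); bystander, leave where it is. Origin at its lowest point.
- round_c: Round plaster disc with a thin raised ring on its front, 80 mm diameter, 10 mm thick, standing on edge in one of the rack's slots (which slot varies); bystander, leave where it is. Origin at its lowest point.
- flat_a: Plain shallow plaster saucer, 80 mm diameter, 12 mm high, lying flat on the table; bystander, leave alone. Origin: centre of underside.
- flat_b: Plain shallow plaster saucer, 80 mm diameter, 12 mm high, lying flat on the table; bystander, leave alone. Origin: centre of underside.
- paint_jar: Blue jar with white lid, 64 mm diameter, 52 mm high, on the table; bystander, leave alone. Origin: centre of underside.
- white_jar: White jar with white lid, 72 mm diameter, 60 mm high, on the table; bystander, leave alone. Origin: centre of underside.
- tumbler: Empty glass tumbler, 68 mm diameter, 100 mm high, on the table; bystander, leave alone. Origin: centre of underside.
Things that resemble listed ones, but are neither listed nor needed, are in the scene too. What is shaped like the plaque but orange is not meant.

How it is judged:
By the outcome, as a careful person would: the job done as asked, in the order asked, and still so for the second after the job is handed in, while the arm keeps its last pose, push and grip.
It also fails if it takes over 38 s, if anything falls off the work surface, if the arm or the gripper's body presses on something with over 40 N, if the wrist force passes 120 N, or if a joint passes its speed limit or range.

## Robot

A 6-joint arm with a two-finger parallel gripper is mounted at the origin on the work surface. World frame = base frame: x ahead of the robot, y to its left, z up, the work surface at z = 0. Lengths are in m, angles in degrees, forces in N, time in s.
With the tool pointing down it reaches from about 0.35 to 0.875 m from the base axis. Payload 4.2 kg.
Tool frame: the origin (TCP) lies on the front face of the gripper's body, between the roots of the fingers; the fingertips stand finger_overhang ahead of it and the grasp point (between the pads) lies 51 mm ahead of it (finger_overhang is the distance from the TCP to the fingertips, in m); z points along the fingers, y is the line along which they close (so a half turn about z gives the same grasp; the last joint's range is limited). The gripper opens to 87 mm and grips with 3 to 60 N. Pads are 19 mm wide; open, the fingers measure 117 mm over their backs; the gripper's body (75 mm by 190 mm) begins 51 mm behind the grasp point.
Start: joints at [88.556, 22.042, 0.453, 0, -68.411, -14.817], TCP at [0.175, 0.6, 0.292] pointing down, gripper open.
Joint ranges: [-179.83, 179.83], [-69.29, 118.12], [-61.27, 80.66], [-181.25, 117.63], [-171.15, -9.14], [-177.46, 177.46]. Speed limits (degrees/s): [159.86, 159.86, 180, 180, 180, 180].

## Interface

Orientations are given as a 3x3 rotation matrix whose columns are the frame's x, y, z axes.
In Python, from station import sense, capture, camera_model, finish_job, finger_overhang gives the robot as it stands. The module is installed in compiled form; this text tells all that it offers.
- The arm moves only by the tool jog_arm, never from a script. Its argument "rows" is a list that holds one entry, the list of rows, each a list of 4 numbers: the shift along the tool's x, y, z in m, then the turn about the tool's z in rad. A call has 1 to 20 rows; each row shifts and turns the commanded pose from where the row before left it, along the tool's axes as they then stand; what a row does not reach is not made up. A row lasts 1/8 s, in which the tool goes at most 62.5 mm and 10.7 degrees, less where a joint would pass 70% of its speed; a pose out of reach is approached as far as the arm can. A call is refused whole if a number of a shift passes 0.0625 or a number of a turn 0.188, either way. A call with a gripper value outside its range is refused whole. "claw" is the opening, from 0 (shut) to 1 (fully open), set as the call begins (left out, the last holds). The fingers move at their own pace and stop on an object; the grip force is fixed at half the most. Time passes only in rows, so rows that do not move let the fingers close. It gives the time, the measured TCP pose, the force, the opening and the grip force at its end, in the units of the state.
- sense(): the state, without advancing time (a new reading comes with each control period).
- capture(name): name is "scene" or "side" or "wrist"; returns the picture (480x640x3 uint8, red, green, blue); there is no depth.
- camera_model(name): a dict with "fovy" (degrees; the focal length in pixels is half the picture's height over the tangent of half this angle, whatever the lens; pixels are square), "cx", "cy" (the principal point, pixels), "k1" (the pictures are not rectified: a ray, as slopes to the right and down, at radius r is drawn at 1 + k1 r^2 times it, then the intrinsics apply), "eye" and "rotation" of the camera in the world. Camera axes: x right, y down, z forward; pixel columns grow to the right and rows downward; lengths in m; the calibration is good to about 2 mm. A picture is of the moment at which its call begins: read the wrist's pose just before it. camera_model takes no time and is no camera call; for the wrist camera it gives the pose at the moment of the call.
- finish_job(): hands the job in; it is judged then, once.
The state is a dict: "time_s": time; "joints": joint angles; "joint_velocities": joint speeds; "effort": joint torques, N m; "tcp_pos": TCP position; "ee_rot": TCP orientation; "wrist_force": force on the tool from outside, world axes, zero at the start; "moment": the same for the moment, N m; "gripper_width": opening from 0.0 (shut) to 1.0 (fully open); "gripper_force": force on a finger pad.
Only numpy, scipy, OpenCV 4.12 (cv2) and the standard library are available. Lean on these libraries where they do the work, as an engineer would, in place of code of your own. Each camera call takes 0.05 s, during which the arm holds its last target. There are 200 camera calls.

## Working session

There is one attempt and no reset: what is moved stays moved. The work goes in short steps, Python scripts to look and compute and a tool call to move; the robot and the scene stay as the last step left them, time stands still between calls to the robot, and variables do not carry over. Pictures are saved under pics/ and viewed, at most 10 in all, crops included, and the job is handed in when it is done.

Besides the shell and the picture viewer there is one more tool, called by a JSON object that holds its "api" and its "payload". jog_arm: Moves the arm, as the interface text tells. Its arguments: {"type":"object","properties":{"rows":{"type":"array"},"claw":{"type":"number"}},"required":["rows"]}

```bash
mkdir -p pics; ls; python3 - <<'E'
from station import *
import cv2,numpy as np
print(finger_overhang, {k:np.round(v,4).tolist() for k,v in sense().items()})
for n in ["scene","side","wrist"]:
    print(n,camera_model(n)); cv2.imwrite(f"pics/{n}0.png",capture(n)[:,:,::-1])
E
```

```text
pics
0.0697 {'time_s': 0.0, 'joints': [88.5556, 22.0915, 0.3787, -0.0298, -68.4108, -14.8154], 'joint_velocities': [0.0903, 0.0046, -0.0009, 0.1074, -0.043, 0.0593], 'effort': [-0.0006, -39.0665, 18.7397, 4.2197, 0.0109, -0.0002], 'tcp_pos': [0.1749, 0.5996, 0.2911], 'ee_rot': [[0.9599, -0.2802, -0.0005], [-0.2802, -0.9599, -0.0021], [0.0001, 0.0022, -1.0]], 'wrist_force': [-0.4903, -0.8498, -0.3588], 'moment': [0.007, 0.0322, 0.0188], 'gripper_force': 0.0, 'gripper_width': 0.9998}
scene {'fovy': 46.00920967455346, 'cx': 308.46729132561927, 'cy': 238.5775156872273, 'k1': -0.03788364047244444, 'eye': array([1.54243498, 0.22105299, 0.8495144 ]), 'rotation': array([[-0.23970594,  0.54562221, -0.80301772],
       [ 0.97083886,  0.13164766, -0.20035169],
       [-0.00360093, -0.8276263 , -0.56126797]])}
side {'fovy': 55.91655121636174, 'cx': 319.2362650529316, 'cy': 238.16545613892646, 'k1': 0.0358004400353889, 'eye': array([0.32315538, 0.73582719, 0.85768782]), 'rotation': array([[-0.95045631, -0.21110796,  0.22818026],
       [-0.3107883 ,  0.62976039, -0.71190764],
       [ 0.00659048, -0.74755286, -0.66416962]])}
wrist {'fovy': 63.20609068472099, 'cx': 311.11304049700414, 'cy': 235.17789605135505, 'k1': 0.014765940038595089, 'eye': array([0.24224392, 0.58089315, 0.38528723]), 'rotation': array([[-0.27998448, -0.92756925, -0.24743481],
       [-0.95999958,  0.27135103,  0.06906108],
       [ 0.00308276,  0.25687334, -0.96644016]])}
```

View pics/scene0.png

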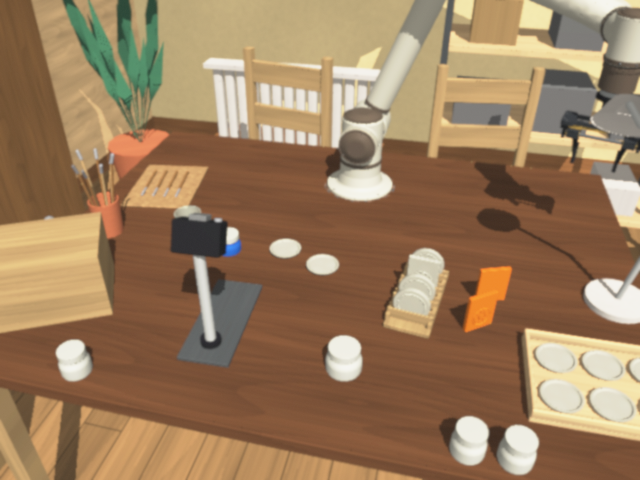

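View pics/side0.png

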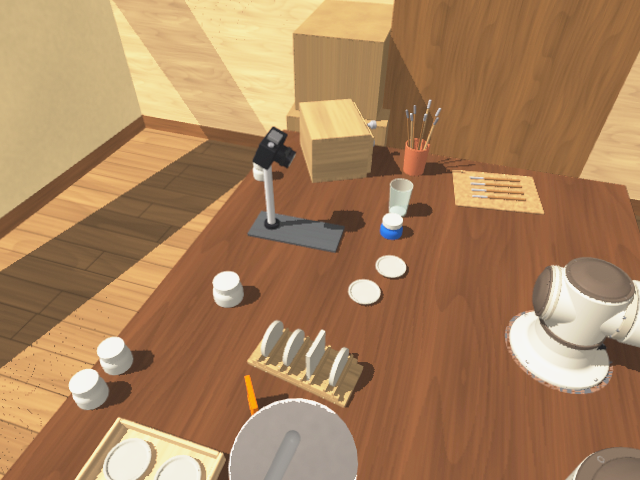

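The scene view shows the rack at (418,292), orange decoys at (480,311) and (493,284), and the camera stand plate at (222,320). The side view shows the rack at (305,362) with a square-topped white piece at (316,355), and round pieces at (272,338), (294,348) and (340,367). The pictured candidates for the plaque are the white rectangle, the three discs and the two orange plaques. I choose the white rectangle and will check it in a close crop.

```bash
python3 - <<'E'
import cv2,numpy as np
a=cv2.imread("pics/scene0.png")[235:345,370:460]; b=cv2.imread("pics/side0.png")[310:410,240:370]
a=cv2.resize(a,None,fx=4,fy=4,interpolation=2); b=cv2.resize(b,None,fx=3.2,fy=3.2,interpolation=2)
o=np.zeros((440,790,3),np.uint8); o[:440,:360]=a; o[:320,370:786]=b; cv2.imwrite("pics/crop1.png",o)
E
```

```text
(no output)
```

View pics/crop1.png

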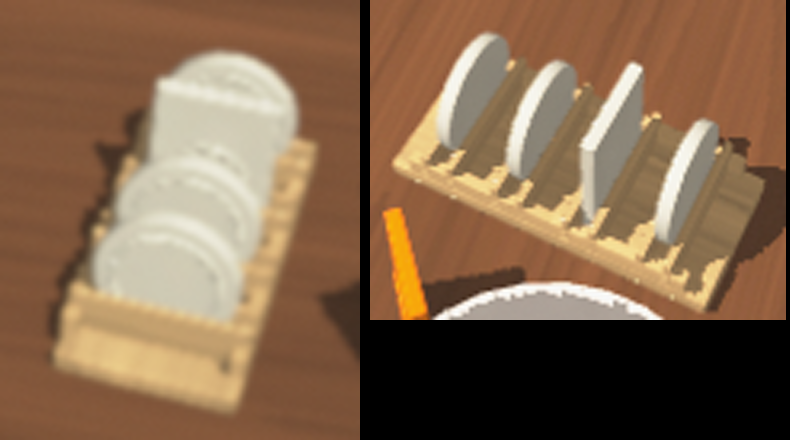

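The crop confirms it. The white rectangle is in the third slot from the far end, the second from the robot, so rack x = -26. The ringed faces look towards the scene camera, so the rack's +x is towards it. Next I locate the rack, plaque and stand by casting rays.

```bash
cat > h.py <<'E'
import cv2,numpy as np
from station import *
def ray(m,u,v):
    f=240/np.tan(np.radians(m["fovy"]/2)); K=np.array([[f,0,m["cx"]],[0,f,m["cy"]],[0,0,1]])
    p=cv2.undistortPoints(np.array([[[u,v]]],float),K,np.array([m["k1"],0,0,0,0]))[0,0]
    return np.array(m["eye"]),m["rotation"]@np.array([p[0],p[1],1])
def onz(m,u,v,z):
    e,d=ray(m,u,v); return e+d*(z-e[2])/d[2]
def proj(m,P):
    f=240/np.tan(np.radians(m["fovy"]/2)); p=m["rotation"].T@(np.array(P)-m["eye"]); s=p[:2]/p[2]; s=s*(1+m["k1"]*s@s)
    return s*f+[m["cx"],m["cy"]]
E
python3 - <<'E'
from h import *
S=camera_model("side");C=camera_model("scene")
np.set_printoptions(precision=4,suppress=True)
cs=lambda x,y:(240+(x-370)/3.2,310+y/3.2)
cc=lambda x,y:(370+x/4,235+y/4)
print("plaque top side near,far",onz(S,*cs(588,142),.102),onz(S,*cs(637,66),.102))
print("plaque top scene L,R",onz(C,*cc(157,80),.102),onz(C,*cc(287,100),.102))
for p in [(393,165),(708,308),(764,180)]: print("rack side",onz(S,*cs(*p),.012))
for p in [(57,362),(237,408),(316,145)]: print("rack scene",onz(C,*cc(*p),.006))
# stand plate: dark mask
for n,m,roi in [("side",S,(245,208,350,252)),("scene",C,(175,275,270,368))]:
    im=cv2.imread(f"pics/{n}0.png"); x0,y0,x1,y1=roi; r=im[y0:y1,x0:x1]
    hsv=cv2.cvtColor(r,cv2.COLOR_BGR2HSV); k=((hsv[...,1]<70)&(hsv[...,2]<110)).astype(np.uint8)
    c=max(cv2.findContours(k,0,1)[0],key=cv2.contourArea)
    hull=cv2.convexHull(c); q=cv2.approxPolyDP(hull,5,True)[:,0]+[x0,y0]
    print(n,[(tuple(p),onz(m,*p,.010)[:2].round(4)) for p in q])
E
```

```text
plaque top side near,far [0.4974 0.2566 0.102 ] [0.4862 0.1934 0.102 ]
plaque top scene L,R [0.4837 0.1914 0.102 ] [0.4859 0.2639 0.102 ]
rack side [0.6364 0.2574 0.012 ]
rack side [0.4085 0.2888 0.012 ]
rack side [0.3972 0.1903 0.012 ]
rack scene [0.6231 0.1602 0.006 ]
rack scene [0.6362 0.2577 0.006 ]
rack scene [0.3933 0.2891 0.006 ]
side [((np.int64(344), np.int64(227)), array([ 0.5614, -0.2421])), ((np.int64(335), np.int64(251)), array([ 0.5571, -0.1362])), ((np.int64(248), np.int64(235)), array([ 0.8103, -0.1214])), ((np.int64(276), np.int64(217)), array([ 0.7658, -0.222 ]))]
scene [((np.int64(261), np.int64(285)), array([ 0.5573, -0.1408])), ((np.int64(228), np.int64(366)), array([ 0.8178, -0.126 ])), ((np.int64(177), np.int64(358)), array([ 0.8222, -0.2342])), ((np.int64(209), np.int64(279)), array([ 0.565 , -0.2692]))]
```

```bash
python3 - <<'E'
from h import *
S=camera_model("side");C=camera_model("scene")
def tri(a,b):
    (e1,d1),(e2,d2)=ray(S,*a),ray(C,*b)
    t=np.linalg.lstsq(np.c_[d1,-d2],e2-e1,rcond=None)[0]; return e1+d1*t[0],e2+d2*t[1]
print(tri((293,465),(625,118)))
print([onz(C,620,300,z) for z in (0,)])
a=cv2.imread("pics/scene0.png")[80:200,540:640];b=cv2.imread("pics/wrist0.png")
a=cv2.resize(a,(400,480)); o=np.hstack([a,cv2.resize(b,(400,300)) if 0 else cv2.copyMakeBorder(cv2.resize(b,(400,300)),0,180,0,0,0)])
cv2.imwrite("pics/c2.png",o)
E
```

```text
(array([0.3965938 , 0.57855993, 0.42986506]), array([0.39367906, 0.57150108, 0.43195955]))
[array([0.40415223, 0.6830057 , 0.        ])]
```

View pics/c2.png

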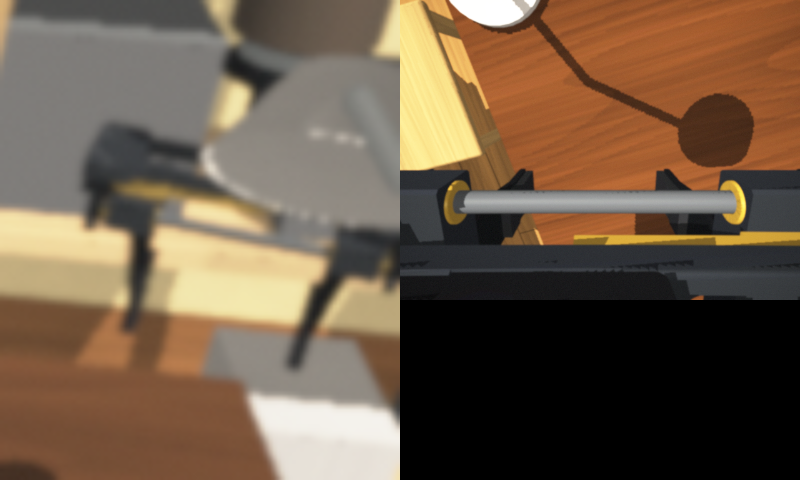

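The lamp shade is near (0.395, 0.575, 0.43) and overhangs on the right, so I go towards -y first, then turn, then go out over the rack.

{"api": "jog_arm", "payload": {"rows": [[[0.018,0.043,0,0],[0.018,0.043,0,0],[0.018,0.043,0,0],[0.018,0.043,0,0],[0.018,0.043,0,0],[0,0,0,0.178],[0,0,0,0.178],[0,0,0,0.178],[0,0,0,0.178],[0,0,0,0.178],[0,0,0,0.178],[0,0,0,0.178],[0,0,0,0.178],[0.017,-0.05,0,0],[0.017,-0.05,0,0],[0.017,-0.05,0,0],[0.017,-0.05,0,0],[0.017,-0.05,0,0],[0.017,-0.05,0,0],[0,0,0,0]]], "claw": 0.42}}

```text
time_s: 2.65
tcp_pos: [0.4867, 0.2246, 0.2912]
ee_rot: [[-0.141, -0.99, -0.001], [-0.99, 0.141, -0.001], [0.001, 0.001, -1.0]]
wrist_force: [-0.5, -0.2, 0.5]
gripper_width: 0.422
gripper_force: 0.0
```

```bash
cat >> h.py <<'E'
np.set_printoptions(precision=4,suppress=True)
def st():
    s=sense(); R=np.array(s["ee_rot"]); print(s["time_s"],"J",np.round(s["joints"],1),"p",np.array(s["tcp_pos"]),"y",R[:,1],"z",R[:,2],"w",s["gripper_width"],"gf",s["gripper_force"],"F",np.round(s["wrist_force"],1)); return s
E
python3 - <<'E'
from h import *
st(); m=camera_model("wrist"); cv2.imwrite("pics/w1.png",capture("wrist")[:,:,::-1]); np.save("w1.npy",m,allow_pickle=True)
E
```

```text
2.65 J [ 42.1  13.5 -12.1   0.  -64.5 -50.3] p [0.4867 0.2246 0.2912] y [-0.9899  0.1415  0.0008] z [-0.001  -0.0012 -1.    ] w 0.4218699115482533 gf 0.0 F [-0.5 -0.2  0.5]
```

View pics/w1.png

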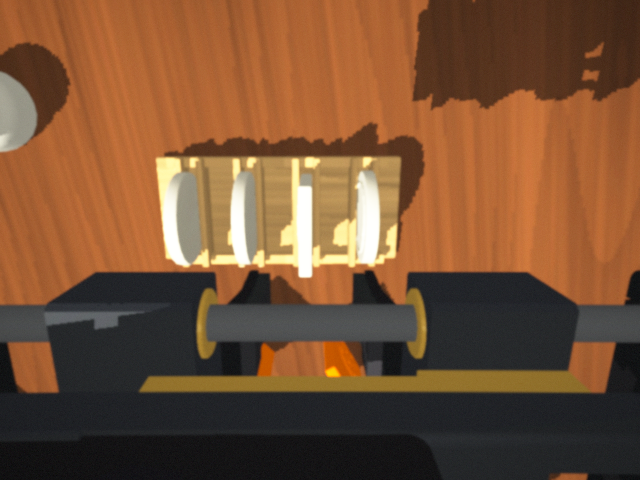

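The wrist view shows the rack at x 158-400, y 157-265, with the plaque's straight top edge at (305,173)-(305,275) and the discs left and right of it. The arrangement matches.

```bash
python3 - <<'E'
from h import *
m=np.load("w1.npy",allow_pickle=True).item(); im=cv2.imread("pics/w1.png"); hsv=cv2.cvtColor(im,cv2.COLOR_BGR2HSV)
k=((hsv[...,1]<60)&(hsv[...,2]>150)).astype(np.uint8); k[:,:270]=0;k[:,335:]=0;k[:150]=0;k[285:]=0
c=max(cv2.findContours(k,0,1)[0],key=cv2.contourArea); print(cv2.boundingRect(c),cv2.minAreaRect(c))
for v in (180,200,220,240,260,272):
    x=np.nonzero(k[v])[0]; print(v,x.min(),x.max())
for uv in [(305,276),(305,172)]: print(onz(m,*uv,.102))
for uv,z in [((158,157),.012),((400,157),.012),((397,258),.012),((167,265),.012)]: print(onz(m,*uv,z))
c=np.array([.516,.224]);a=np.radians(-7.8)
E
```

```text
(296, 175, 16, 102) ((303.5, 225.5), (101.0, 15.0), 90.0)
180 301 310
200 297 311
220 296 311
240 297 311
260 298 311
272 299 311
[0.4965 0.2616 0.102 ]
[0.4849 0.1828 0.102 ]
[0.6216 0.1581 0.012 ]
[0.397  0.1901 0.012 ]
[0.4083 0.2891 0.012 ]
[0.6383 0.2635 0.012 ]
```

Plaque centre is (0.491, 0.2275), from both the top edge and the rack corners, and the yaw is about -8°, matching the tool. Next: correct, descend to grasp height with TCP z at 0.143, and close.

{"api": "jog_arm", "payload": {"rows": [[[-0.0036,-0.0039,0.02,0],[0,0,0.03,0],[0,0,0.03,0],[0,0,0.03,0],[0,0,0.02,0],[0,0,0.012,0],[0,0,0.006,0],[0,0,0,0]]]}}

```text
time_s: 3.7
tcp_pos: [0.4887, 0.2297, 0.1445]
ee_rot: [[-0.136, -0.991, 0.0], [-0.991, 0.136, 0.0], [-0.0, -0.0, -1.0]]
wrist_force: [0.6, 0.1, 0.6]
gripper_width: 0.418
gripper_force: 0.0
```

```bash
python3 - <<'E'
from h import *
st(); cv2.imwrite("pics/w2.png",np.hstack([capture("wrist")[:,:,::-1][100:400,150:450],cv2.resize(capture("side")[300:400,240:370],(390,300))[:,:,::-1]]))
E
```

```text
3.7 J [ 42.4  22.8 -22.5   0.  -44.6 -50.2] p [0.4887 0.2297 0.1445] y [-0.9907  0.1361 -0.0002] z [ 0.0002  0.0001 -1.    ] w 0.41812333834251403 gf 0.0 F [0.6 0.1 0.6]
```

View pics/w2.png

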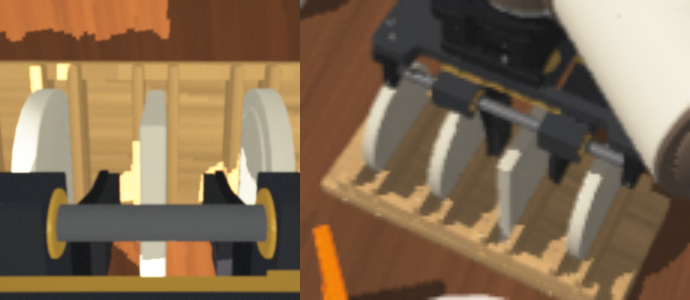

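The plaque (crop x 140-165) sits centred between the fingers (inner edges at 118 and 192). Close and let it settle.

{"api": "jog_arm", "payload": {"rows": [[[0,0,0,0],[0,0,0,0],[0,0,0,0],[0,0,0,0],[0,0,0,0],[0,0,0,0]]], "claw": 0}}

```text
time_s: 4.55
tcp_pos: [0.4896, 0.2296, 0.1446]
ee_rot: [[-0.136, -0.991, 0.002], [-0.991, 0.136, 0.001], [-0.001, -0.002, -1.0]]
wrist_force: [5.0, -2.0, -2.0]
gripper_width: 0.118
gripper_force: 29.7
```

Gripped, with width 10.3 mm and 30 N. Lift straight up, turn to the camera's azimuth (3.3°) and carry it high and across.

{"api": "jog_arm", "payload": {"rows": [[[0,0,-0.015,0],[0,0,-0.03,0],[0,0,-0.04,0],[0,0,-0.05,0],[0,0,-0.05,0],[0,0,-0.05,0],[0,0,-0.05,0],[0,0,-0.05,0],[0,0,0,-0.1],[0,0,0,-0.1],[0.03,-0.005,0,0],[0.04,-0.005,0,0],[0.04,-0.005,0,0],[0.04,-0.005,0,0],[0.04,-0.005,0,0],[0.04,-0.005,0,0],[0.04,-0.005,0,0],[0.04,-0.005,0,0],[0.03,-0.005,0,0],[0,0,0,0]]]}}

```text
time_s: 7.05
tcp_pos: [0.5546, -0.108, 0.4777]
ee_rot: [[0.06, -0.998, -0.004], [-0.998, -0.06, 0.001], [-0.002, 0.004, -1.0]]
wrist_force: [-0.4, -0.3, -1.4]
gripper_width: 0.11
gripper_force: 30.0
```

```bash
python3 - <<'E'
from h import *
st()
a=capture("scene")[:,:,::-1]; b=capture("side")[:,:,::-1]
cv2.imwrite("pics/s2.png",a);cv2.imwrite("pics/d2.png",b)
cv2.imwrite("pics/v2.png",np.hstack([a[0:400,150:480],b[:400,180:640]]))
E
```

```text
7.05 J [  5.4  12.4  12.7  -0.1 -90.6  -1.9] p [ 0.5546 -0.108   0.4777] y [-0.9982 -0.0605  0.0043] z [-0.0044  0.0013 -1.    ] w 0.11036772651571237 gf 29.983743878547102 F [-0.4 -0.3 -1.4]
```

View pics/v2.png

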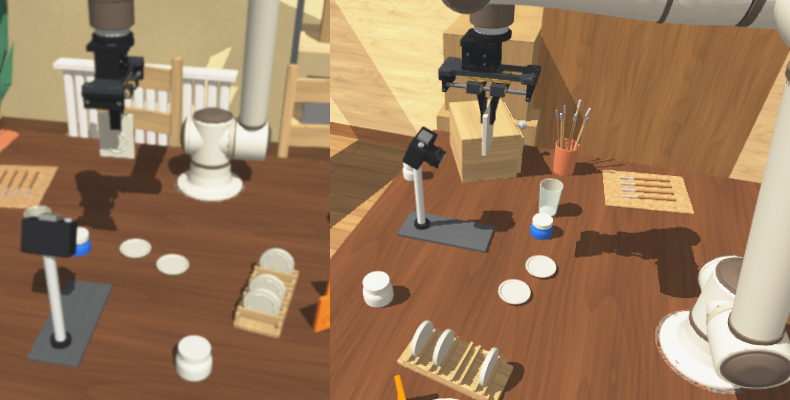

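The plaque hangs clear at x≈115, y≈135 in the scene crop, with the other pieces undisturbed. The jog can't tilt the tool directly and I need a 25° lean. I'll go to the arm's reach limit in the camera's azimuth, high and clear of everything, and see how the orientation behaves there.

{"api": "jog_arm", "payload": {"rows": [[[0.005,-0.03,-0.04,0],[0.005,-0.03,-0.04,0],[0.005,-0.03,-0.04,0],[0.005,-0.03,-0.04,0],[0,-0.03,0,0],[0,-0.03,0,0],[0,0,0,0]]]}}

```text
time_s: 8.02
tcp_pos: [0.7148, -0.11, 0.612]
ee_rot: [[0.065, -0.998, 0.01], [-0.998, -0.065, -0.003], [0.004, -0.01, -1.0]]
wrist_force: [-0.6, -0.0, 0.2]
gripper_width: 0.112
gripper_force: 30.0
```

```bash
python3 -c "
from h import *
st()"
```

```text
8.025 J [   4.1   41.6   80.6    0.3 -128.4   -0.2] p [ 0.7148 -0.11    0.612 ] y [-0.9978 -0.0652 -0.01  ] z [ 0.0102 -0.003  -0.9999] w 0.11152361576986519 gf 29.99914630316198 F [-0.6 -0.   0.2]
```

{"api": "jog_arm", "payload": {"rows": [[[0,-0.03,0,0],[0,-0.03,0,0],[0,-0.03,0,0],[0,0,0,0]]]}}

```text
time_s: 8.52
tcp_pos: [0.7597, -0.0989, 0.5749]
ee_rot: [[0.064, -0.997, 0.046], [-0.998, -0.064, -0.01], [0.013, -0.046, -0.999]]
wrist_force: [0.0, -0.3, -0.9]
gripper_width: 0.11
gripper_force: 30.0
```

```bash
python3 -c "
from h import *
st()"
```

```text
8.525 J [   4.9   44.8   80.7    1.  -123.3   -0.6] p [ 0.7597 -0.0989  0.5749] y [-0.9969 -0.0643 -0.0457] z [ 0.0465 -0.0104 -0.9989] w 0.10999272213332213 gf 29.999396670609713 F [ 0.  -0.3 -0.9]
```

The orientation yields at the limit: 2.7° of outward lean so far, and it persists. I keep pushing outward and upward, normal to the reach boundary.

{"api": "jog_arm", "payload": {"rows": [[[0.006,-0.045,-0.045,0],[0.006,-0.045,-0.045,0],[0.006,-0.045,-0.045,0],[0.006,-0.045,-0.045,0]]]}}

```text
time_s: 9.02
tcp_pos: [0.7537, -0.0875, 0.6258]
ee_rot: [[0.058, -0.98, 0.19], [-0.997, -0.067, -0.039], [0.051, -0.187, -0.981]]
wrist_force: [-0.3, -0.9, -1.0]
gripper_width: 0.115
gripper_force: 30.0
```

```bash
python3 -c "
from h import *
st()"
```

```text
9.025 J [   6.6   41.5   80.7    4.  -118.4   -0.8] p [ 0.7537 -0.0875  0.6258] y [-0.98   -0.0667 -0.1872] z [ 0.1901 -0.0392 -0.981 ] w 0.1145436101091724 gf 29.999325550161302 F [-0.3 -0.9 -1. ]
```

{"api": "jog_arm", "payload": {"rows": [[[-0.03,-0.04,-0.04,0],[-0.03,-0.04,-0.04,0]]]}}

```text
time_s: 9.28
tcp_pos: [0.7485, -0.0174, 0.6523]
ee_rot: [[0.055, -0.968, 0.246], [-0.997, -0.068, -0.046], [0.062, -0.243, -0.968]]
wrist_force: [0.6, 0.3, -1.5]
gripper_width: 0.111
gripper_force: 30.0
```

```bash
python3 -c "
from h import *
st()"
```

```text
9.275 J [  12.8   40.    80.7    6.4 -117.1   -5.6] p [ 0.7485 -0.0174  0.6523] y [-0.9676 -0.0683 -0.2429] z [ 0.2463 -0.0464 -0.9681] w 0.11102662766228108 gf 29.99860621523112 F [ 0.6  0.3 -1.5]
```

Lean is now 14.5°, but its azimuth follows the arm's bearing (about -10°). I need the remaining lean at bearing about +22°, so I swing to azimuth 25°, still high, and push out there.

{"api": "jog_arm", "payload": {"rows": [[[-0.045,0.0075,0,0],[-0.048,0.0075,0,0],[-0.048,0.0075,0,0],[-0.048,0.0075,0,0],[-0.048,0.0075,0,0],[-0.048,0.0075,0,0],[-0.048,0.0075,0,0],[-0.013,-0.046,-0.03,0],[-0.013,-0.046,-0.03,0],[-0.013,-0.046,-0.03,0]]]}}

```text
time_s: 10.52
tcp_pos: [0.7019, 0.3213, 0.6451]
ee_rot: [[0.063, -0.945, 0.322], [-0.997, -0.073, -0.021], [0.044, -0.32, -0.946]]
wrist_force: [-0.2, 1.2, -0.1]
gripper_width: 0.113
gripper_force: 30.0
```

```bash
python3 -c "
from h import *
st()"
```

```text
10.525 J [  40.2   42.4   80.6   14.2 -113.7  -28.8] p [0.7019 0.3213 0.6451] y [-0.9445 -0.0733 -0.3201] z [ 0.3224 -0.0211 -0.9464] w 0.1130875935526974 gf 29.999237218871713 F [-0.2  1.2 -0.1]
```

{"api": "jog_arm", "payload": {"rows": [[[-0.04,-0.04,-0.03,0],[-0.025,-0.045,-0.03,0]]]}}

```text
time_s: 10.78
tcp_pos: [0.692, 0.3571, 0.6597]
ee_rot: [[0.07, -0.919, 0.388], [-0.997, -0.073, 0.006], [0.023, -0.388, -0.921]]
wrist_force: [0.2, -0.3, -1.2]
gripper_width: 0.112
gripper_force: 30.0
```

```bash
python3 -c "
from h import *
st()"
```

```text
10.775 J [  43.4   42.1   80.7   16.3 -110.5  -30.9] p [0.692  0.3571 0.6597] y [-0.9188 -0.0735 -0.3878] z [ 0.3884  0.0061 -0.9215] w 0.11178191907734612 gf 29.999102731235325 F [ 0.2 -0.3 -1.2]
```

{"api": "jog_arm", "payload": {"rows": [[[-0.02,-0.03,-0.02,0],[0,0,0,0],[0,0,0,0]]]}}

```text
time_s: 11.15
tcp_pos: [0.6906, 0.3653, 0.6629]
ee_rot: [[0.071, -0.911, 0.406], [-0.997, -0.072, 0.012], [0.019, -0.406, -0.914]]
wrist_force: [0.1, -0.6, -0.9]
gripper_width: 0.108
gripper_force: 30.0
```

```bash
python3 -c "
from h import *
st();st()"
```

```text
11.15 J [  44.1   42.1   80.6   16.9 -109.6  -31.4] p [0.6906 0.3653 0.6629] y [-0.911  -0.0723 -0.406 ] z [ 0.4062  0.0116 -0.9137] w 0.10844251310449622 gf 29.999423995614052 F [ 0.1 -0.6 -0.9]
11.15 J [  44.1   42.1   80.6   16.9 -109.6  -31.4] p [0.6906 0.3653 0.6629] y [-0.911  -0.0723 -0.406 ] z [ 0.4062  0.0116 -0.9137] w 0.10844251310449622 gf 29.999423995614052 F [ 0.1 -0.6 -0.9]
```

{"api": "jog_arm", "payload": {"rows": [[[-0.022,-0.029,-0.018,0],[0,0,0,0],[0,0,0,0]]]}}

```text
time_s: 11.52
tcp_pos: [0.688, 0.3773, 0.6663]
ee_rot: [[0.074, -0.902, 0.426], [-0.997, -0.073, 0.02], [0.013, -0.426, -0.904]]
wrist_force: [-0.1, 0.2, -1.6]
gripper_width: 0.11
gripper_force: 30.0
```

```bash
python3 - <<'E'
from h import *
s=st(); R=np.array(s["ee_rot"])
# refine stand from two views at t=0 + later: column axis & plate
a=np.radians(3.3); c,sn=np.cos(a),np.sin(a); t=np.radians(25)
xc=np.array([c,sn,0]); yc=np.array([-sn,c,0]); up=np.array([0,0,1.])
O=np.array([.560,-.193,0]); X=np.cos(t)*xc+np.sin(t)*up; Z=-np.sin(t)*xc+np.cos(t)*up
print("turn needed check: tool x should be -yc",-yc,"have",R[:,0],"tool z want",-Z)
lens=O+.136*xc+.24*up
for n in ("scene","side"):
    m=camera_model(n)
    print(n,"lens",proj(m,lens),"corners",[proj(m,O+p*xc+q*yc+.01*up).round(1).tolist() for p,q in((0,.055),(.26,.055),(.26,-.055),(0,-.055))],"col base",proj(m,O+.205*xc+.01*up))
im=cv2.imread("pics/side0.png")[120:255,235:355]; b=cv2.imread("pics/scene0.png")[200:370,165:275]
cv2.imwrite("pics/stand.png",np.hstack([cv2.resize(im,(426,480),interpolation=2),cv2.resize(b,(311,480),interpolation=2)]))
E
```

```text
11.525 J [  45.1   42.1   80.6   17.7 -108.5  -32. ] p [0.688  0.3773 0.6663] y [-0.9016 -0.0726 -0.4264] z [ 0.4261  0.0196 -0.9045] w 0.10989092806267214 gf 29.999456950463355 F [-0.1  0.2 -1.6]
turn needed check: tool x should be -yc [ 0.0576 -0.9983 -0.    ] have [ 0.074  -0.9972  0.0133] tool z want [ 0.4219  0.0243 -0.9063]
scene lens [211.6276 232.9559] corners [[262.2, 285.0], [229.6, 365.7], [177.5, 358.3], [217.6, 279.8]] col base [212.082  342.8321]
side lens [290.9187 160.711 ] corners [[335.3, 250.6], [246.3, 234.2], [259.9, 211.1], [343.9, 225.6]] col base [271.0595 225.4456]
```

View pics/stand.png

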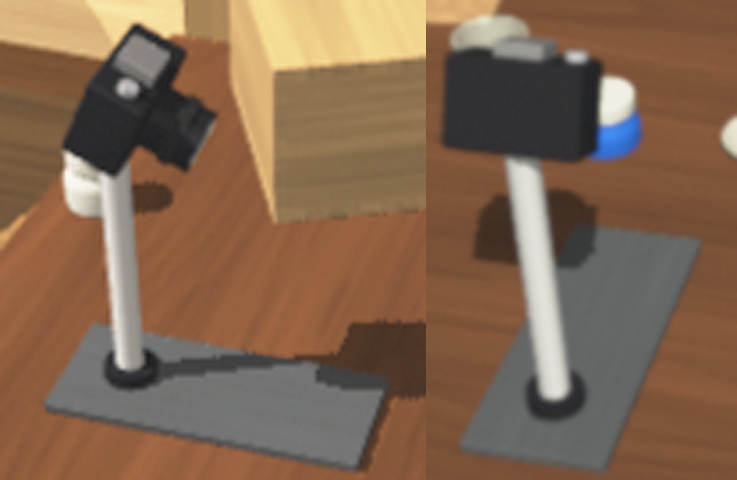

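Orientation is within 0.5° of the target. The crop shows the stand with lens rim centre at side px (291,159) and column foot at (272,224), within 1-2 px of my stand model. I refine the stand pose by a small fit to the corner points, then compute the moves.

```bash
cat > tgt.py <<'E'
from h import *
from scipy.optimize import least_squares
q={"side":[(336.2,251.0,0,.055,.008),(247.5,234.6,.26,.055,.008),(261.5,211.2,.26,-.055,.01),(344,227.5,0,-.055,.01),(291.3,159.4,.136,0,.24)],
   "scene":[(261.6,284.8,0,.055,.01),(228.3,366.0,.26,.055,.008),(177,358.3,.26,-.055,.008)]}
def fr(p):
    a=p[2]; return np.array([p[0],p[1],0]),np.array([np.cos(a),np.sin(a),0]),np.array([-np.sin(a),np.cos(a),0])
def res(p):
    O,x,y=fr(p); return np.concatenate([proj(camera_model(n),O+A*x+B*y+[0,0,z])-[u,v] for n in q for u,v,A,B,z in q[n]])
def target():
    r=least_squares(res,[.56,-.193,.0576],x_scale=.01,loss="soft_l1"); O,xc,yc=fr(r.x); t=np.radians(25); up=np.array([0,0,1.])
    X=np.cos(t)*xc+np.sin(t)*up; Z=-np.sin(t)*xc+np.cos(t)*up
    return r,O,np.c_[X,yc,Z],O+[0,0,.177]
if __name__=="__main__":
    r,O,P,spot=target(); print(r.x,np.degrees(r.x[2]),res(r.x).reshape(-1,2).round(1).tolist())
    s=st(); R=np.array(s["ee_rot"]); p=np.array(s["tcp_pos"])
    Rp=np.c_[-R[:,1],-R[:,0],-R[:,2]]; print("plaque rot err deg",np.degrees(cv2.Rodrigues(P.T@Rp)[0].ravel()))
    d=.0975   # TCP above rosette along plaque z: TCP 143.. (see grasp): (144.6-12)-34=98.6 mm
    ros=p+R@np.array([0,-.005,.0986]); print("rosette",ros,"spot",spot)
    print("world shift",spot-ros,"tool shift",R.T@(spot-ros))
E
python3 tgt.py
```

```text
[ 0.5585 -0.1939  0.0507] 2.9058003499905065 [[-0.5, -0.0], [-0.4, -0.4], [-0.7, -0.5], [0.7, -1.9], [0.4, 1.0], [0.4, -0.1], [0.3, -0.2], [-0.2, -0.2]]
11.525 J [  45.1   42.1   80.6   17.7 -108.5  -32. ] p [0.688  0.3773 0.6663] y [-0.9016 -0.0726 -0.4264] z [ 0.4261  0.0196 -0.9045] w 0.10989092806267214 gf 29.999456950463355 F [-0.1  0.2 -1.6]
plaque rot err deg [-0.1188 -0.2478  1.5357]
rosette [0.7345 0.3795 0.5792] spot [ 0.5585 -0.1939  0.177 ]
world shift [-0.176  -0.5734 -0.4022] tool shift [0.5534 0.3718 0.2775]
```

{"api": "jog_arm", "payload": {"rows": [[[0.01,0.02,0.005,0],[0.026,0.02,0.004,0],[0.036,0.017,0.003,0],[0.037,0.016,0.003,0],[0.037,0.016,0.003,0],[0.037,0.016,0.003,0],[0.037,0.016,0.003,0],[0.037,0.016,0.003,0],[0.037,0.016,0.003,0],[0.037,0.016,0.003,0],[0.037,0.016,0.003,0],[0.037,0.016,0.003,0],[0.037,0.016,0.003,0],[0.037,0.016,0.003,0],[0.037,0.016,0.003,0],[0.03,0.016,0.003,0],[0.01,0,0,0.027],[0,0,0,0]]]}}

```text
time_s: 13.78
tcp_pos: [0.5181, -0.1914, 0.5215]
ee_rot: [[0.048, -0.903, 0.428], [-0.999, -0.044, 0.018], [0.003, -0.428, -0.904]]
wrist_force: [-0.5, 0.1, -1.4]
gripper_width: 0.112
gripper_force: 30.0
```

```bash
python3 tgt.py
```

```text
[ 0.5585 -0.1939  0.0507] 2.9058003499905065 [[-0.5, -0.0], [-0.4, -0.4], [-0.7, -0.5], [0.7, -1.9], [0.4, 1.0], [0.4, -0.1], [0.3, -0.2], [-0.2, -0.2]]
13.775 J [ -4.9   1.    3.7  -3.4 -67.5   8.2] p [ 0.5181 -0.1914  0.5215] y [-0.9027 -0.0443 -0.4279] z [ 0.4275  0.0181 -0.9038] w 0.1120873725248245 gf 29.999550841748714 F [-0.5  0.1 -1.4]
plaque rot err deg [-0.2058 -0.3352 -0.0878]
rosette [ 0.5648 -0.1894  0.4345] spot [ 0.5585 -0.1939  0.177 ]
world shift [-0.0063 -0.0045 -0.2575] tool shift [0.0035 0.1161 0.2299]
```

{"api": "jog_arm", "payload": {"rows": [[[0.0035,0.01,0.02,0],[0,0.016,0.0317,0],[0,0.016,0.0317,0],[0,0.016,0.0317,0],[0,0.016,0.0317,0],[0,0.016,0.0317,0],[0,0.016,0.0317,0],[0,0.008,0.016,0],[0,0.002,0.004,0],[0,0,0,0],[0,0,0,0]]]}}

```text
time_s: 15.15
tcp_pos: [0.5126, -0.1952, 0.2648]
ee_rot: [[0.05, -0.902, 0.429], [-0.999, -0.046, 0.019], [0.003, -0.43, -0.903]]
wrist_force: [0.3, -0.2, -0.4]
gripper_width: 0.114
gripper_force: 30.0
```

```bash
python3 tgt.py; python3 - <<'E'
from h import *
a=capture("scene")[:,:,::-1]; b=capture("side")[:,:,::-1]
cv2.imwrite("pics/s3.png",a);cv2.imwrite("pics/d3.png",b)
cv2.imwrite("pics/v3.png",np.hstack([cv2.resize(b[80:260,230:410],(540,540),interpolation=2),cv2.resize(a[180:330,185:257],(259,540),interpolation=2)]))
E
```

```text
[ 0.5585 -0.1939  0.0507] 2.9058003499905065 [[-0.5, -0.0], [-0.4, -0.4], [-0.7, -0.5], [0.7, -1.9], [0.4, 1.0], [0.4, -0.1], [0.3, -0.2], [-0.2, -0.2]]
15.15 J [ -5.6   8.3 -24.1  -6.4 -32.6  13.1] p [ 0.5126 -0.1952  0.2648] y [-0.9018 -0.0465 -0.4297] z [ 0.4293  0.0185 -0.903 ] w 0.11361856341450124 gf 29.99951414298266 F [ 0.3 -0.2 -0.4]
plaque rot err deg [-0.1858 -0.4489  0.0398]
rosette [ 0.5594 -0.1931  0.178 ] spot [ 0.5585 -0.1939  0.177 ]
world shift [-0.0009 -0.0008 -0.001 ] tool shift [0.0007 0.0013 0.0005]
```

View pics/v3.png

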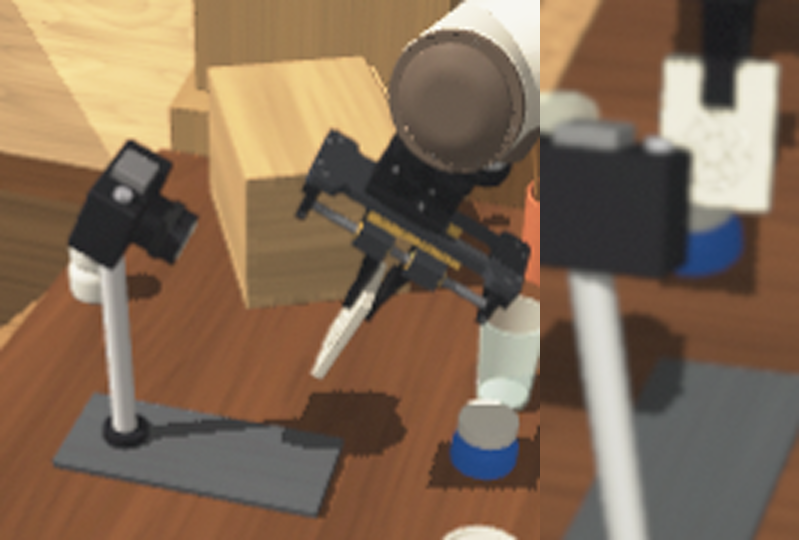

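The scene crop shows the rosette facing the lens at (718,155), with the plaque upright and centred under the finger at x=720. The side crop shows the 25° lean and everything else in place. Next I compare the plaque corners in the scene view with the target pose.

```bash
python3 - <<'E'
from tgt import *
r,O,P,spot=target(); m=camera_model("scene")
C=lambda y,z: proj(m,spot+P@np.array([0,y,z-.034]))
for n,(y,z),(x,v) in [("TL",(-.035,.09),(663,58)),("TR",(.035,.09),(778,62)),("BR",(.035,0),(771,211))]:
    print(n,C(y,z),(185+(x-540)/3.597-.36,180+v/3.6-.36))
S=camera_model("side")
print("side +y bottom back/front",[proj(S,spot+P@np.array([x,.035,-.034])).round(1).tolist() for x in (-.01,0)],"obs",(230+311/3-.33,80+375/3-.33),(230+324/3-.33,80+378/3-.33))
E
```

```text
TL [220.359  196.1999] (218.8351626355296, 195.7511111111111)
TR [250.9284 199.1155] (250.8062496524882, 196.86222222222221)
BR [248.4697 239.5539] (248.8601834862385, 238.2511111111111)
side +y bottom back/front [[337.2, 207.7], [333.8, 205.8]] obs (333.3366666666667, 204.67) (337.67, 205.67)
```

{"api": "jog_arm", "payload": {"rows": [[[0.0008,0.0018,0.0015,0],[0,0,0,0],[0,0,0,0],[0,0,0,0],[0,0,0,0]]]}}

```text
time_s: 15.88
tcp_pos: [0.5109, -0.1962, 0.2614]
ee_rot: [[0.049, -0.903, 0.427], [-0.999, -0.046, 0.019], [0.003, -0.427, -0.904]]
wrist_force: [-0.3, -0.1, -1.4]
gripper_width: 0.113
gripper_force: 30.0
```

```bash
python3 tgt.py | tail -4; python3 -c "
from h import *
print(np.abs(sense()['joint_velocities']).max()); print(finish_job())"
```

```text
15.875 J [ -5.7   8.5 -24.3  -6.6 -32.3  13.4] p [ 0.5109 -0.1962  0.2614] y [-0.9029 -0.0457 -0.4275] z [ 0.4271  0.0187 -0.904 ] w 0.1125452601892543 gf 29.99943897128105 F [-0.3 -0.1 -1.4]
plaque rot err deg [-0.1697 -0.3082 -0.0102]
rosette [ 0.5575 -0.1942  0.1744] spot [ 0.5585 -0.1939  0.177 ]
world shift [0.001  0.0003 0.0026] tool shift [-0.0002 -0.002  -0.002 ]
0.06683543157270831
the job is handed in; nothing more can be done
None
```

The plaque is held motionless at the inspection spot, upright with its rosette facing the lens, about 0.4° off square and an estimated 3 mm from the target point, and the job was handed in at about 16 s.

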